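# Refit the idler roller of a bottle roller and lock its axle

## Robot

A 6-joint arm with a two-finger parallel gripper is mounted at the origin on a cart in front of the work surface, level with it; the furniture and walls round the work are solid. World frame = base frame: x ahead of the robot, y to its left, z up, the work surface at z = 0. Lengths are in mm, angles in rad, forces in N, time in s.
With the tool pointing down it reaches from about 400 to 925 mm from the base axis. Payload 12.5 kg.
Tool frame: the origin (TCP) lies on the mounting face of the last link; the fingertips stand 190 mm ahead of it and the grasp point (between the pads) lies 171 mm ahead of it (env.tcp_to_tips is the distance from the TCP to the fingertips, in mm); x points along the fingers, y is the direction in which the jaws open and shut, and the axes are right-handed (so a half turn about x gives the same grasp; the last joint's range is limited). The gripper opens to 95 mm and grips with 3 to 60 N. Pads are 20 mm wide; open, the fingers measure 119 mm over their backs; the gripper's body (75 mm by 180 mm) begins 59 mm behind the grasp point.
Start: joints at [1.147, 0.491, 1.559, -0, 1.092, -0.106], TCP at [195.275, 593.711, 404.761] pointing down, gripper open.
Joint ranges: [-3.1, 3.1], [-0.84, 2.19], [0.05, 2.79], [-1.13, 4.28], [0.06, 2.93], [-2.69, 2.69]. Speed limits (rad/s): [2.22, 2.22, 2.79, 3.14, 3.14, 3.14].

## Interface

Orientations are given as [roll, pitch, yaw] about the fixed x, y, z axes, in that order (R = Rz(yaw) Ry(pitch) Rx(roll)).
In Python, from cell import monitor, cams, job, env gives the robot as it stands. The module is installed in compiled form; this text tells all that it offers.
- The arm moves only by the tool apply_moves, never from a script. Its argument "series" is a list of rows, each a list of 3 entries, a list of its own where there are three numbers: the closure, from -1 (fully open) to 1 (shut), so that 0 is half open, then the shift along the tool's x, y, z in cm, then the turn about the tool's x in rad. A call has 1 to 20 rows; each row is the pose to reach, as a shift and turn from the pose commanded when the call began, along the tool's axes at that moment; what a row does not reach only later rows make up. A row lasts 1/8 s, in which the tool goes at most 62.5 mm and 10.7 degrees, less where a joint would pass 70% of its speed; a pose out of reach is approached as far as the arm can. A call with a gripper value outside its range is refused whole. The fingers move at their own pace and stop on an object; the grip force is fixed at half the most. Time passes only in rows, so rows that repeat a pose let the fingers close. It gives the time, the measured TCP pose, the force and the opening at its end, in the units of the state.
- monitor.state(): the state, without advancing time (a new reading comes with each control period).
- cams.read_camera(name): name is "side" or "top" or "wrist"; returns a dict with "image" (384x512x3 uint8, red, green, blue), "fx", "fy", "cx", "cy" (pixels), "k1" (the pictures are not rectified: a ray, as slopes to the right and down, at radius r is drawn at 1 + k1 r^2 times it, then the intrinsics apply), "position" and "orientation" of the camera in the world. Camera axes: x right, y down, z forward; pixel columns grow to the right and rows downward; lengths in mm; the calibration is good to about 2 mm. A picture is of the moment at which its call begins. There is no depth.
- job.job_done(): hands the job in, once; it reports no verdict.
The state is a dict: "t": time; "joints": joint angles; "qvel": joint speeds; "tau": joint torques, N m; "eef_pos": TCP position; "tcp_rot": TCP orientation; "ft_force": force on the tool from outside, world axes, zero at the start; "moment": the same for the moment, N m; "opening": opening from 0.0 (shut) to 1.0 (fully open).
Only numpy, scipy, OpenCV 4.12 (cv2) and the standard library are available. Lean on these libraries where they do the work, as an engineer would, in place of code of your own. Each camera call takes 0.05 s, during which the arm holds its last target. There are 200 camera calls.

## Task

Refit the idler roller of the bench bottle roller: set the loose roller down on the saddle between the two cheek plates and let go, then thread the axle through the hole of the cheek beside the sliding gate, the roller and the other cheek until its collar sits against the first cheek. Then push the gate fully home so that its fork straddles the axle's neck and locks it. Leave the other things on the bench where they are.

Things in the scene. Friction and masses are not known exactly. Their poses are not given: they have to be found in the camera images.
- stand: Bottle roller, fixed to the bench: grey base 180 x 134 x 12 mm, two upright aluminium cheeks 10 mm thick, tops at 90 mm, at y = -46 to -36 and +36 to +46 mm, x = -30 to +120 mm; fixed drive roller between them at x = +92 mm. Origin on the bench under the empty roller place; y = direction in which the axle goes in, x leads to the drive roller. Each cheek has an 18 mm hole on the line x = 0, z = 65 mm.
- axle_entry (a point): Centre of the mouth of the first cheek's hole, on the outer face of the cheek on the stand's -y side (stand frame 0, -46, 65 mm). Axes as the stand's.
- saddle (a point): Where the loose roller's centre comes to lie: 0, 0, 65 mm of the stand, axes as the stand's, bore along y, in line with the holes. A V saddle with 45 degree faces (within 26 mm of x = 0) carries and centres the roller; 5 mm play at each end.
- roller: Loose grey rubber-covered roller, diameter 54 mm, 62 mm long, with a 19 mm bore right through and aluminium rings on its ends; 250 g or so. Origin at its centre, y along its bore. It lies with the bore level in a low V rest, its centre 40 mm over the bench; grasp it across the diameter from above.
- roller_rest: Low grey V rest, 50 x 80 mm, fixed to the bench, on which the roller lies at the start, its bore along the rest's y. Origin under its middle, on the bench; the V plates are up to 24 mm high and within 26 mm of its x = 0.
- axle: Loose steel axle, 192 mm long, 200 g. Origin on its centre line at the collar's inner face, y along the shaft to the nose. Shaft 14 mm diameter to y = 104 mm, then tapered. Collar 30 mm diameter at y = -8 to 0; neck 12 mm diameter at -20 to -8. Starts level in a rack, centre line 34 mm up. Home: origin at y = -46 mm of the stand, on the line of the holes or up to 2 mm below it.
- axle_handle (a point): Centre of the axle's square grey handle, 24 x 24 mm, 54 mm long, at y = -74 to -20 mm of the axle, axes as the axle's. Two flats stand upright: grip across them from above, firmly, as the balance point is at about y = +22 mm of the axle.
- axle_nose (a point): End of the axle's nose (y = +118 mm of the axle), 6 mm diameter, tapering up to 14 mm over 14 mm; axes as the axle's.
- axle_rack: Grey rack fixed to the bench with two V posts (35 mm high, 8 mm thick, at y = -22 and +50 mm) that carry the axle's shaft; base 44 mm wide, from y = -34 to +62 mm. Origin on the bench; the axle lies along its y, nose to +y, collar face at y = -30 mm, handle overhanging beyond the -y end.
- gate (a joint): Sliding steel gate outside the stand's -y cheek: 0 = drawn back, 0.035 m = fully home. Slides along the stand's +x, stays where left (1.5 N friction). Its fork, 6 mm thick at y = -63 to -57 mm of the stand, slot 18 mm high about z = 65 mm, fits round the axle's neck only when the collar is within 3 mm of the cheek. Its guide, 22 x 22 mm, 90 mm high, stands at x = -38, y = -60 mm.
- gate_tab (a point): Middle of the top of the gate's grey upright push tab, moving with the gate. The tab is 12 mm thick (along the stand's x), 18 mm wide (y) and 50 mm high (top 95 mm over the bench); at 0 it lies at x = -101, y = -62 mm of the stand, fully home at x = -66 mm. Push its -x face, or pinch it across its thickness or its width.
- weight_1: Brass weight with a knob, 38 mm diameter and high; bystander. Origin under its middle.
- sample_can_1: White round can, 55 mm diameter, 41 mm high; bystander. Origin under its middle.
- tape_roll: Roll of tape lying flat, 66 mm diameter, 18 mm high; bystander. Origin under its middle.
- reagent_bottle_2: Brown bottle with black cap, 60 mm diameter, 118 mm high; bystander. Origin under its middle.
- beaker_2: Empty glass beaker, 56 mm diameter, 70 mm high; bystander. Origin under its middle.
- notebook: Blue notebook lying flat, 205 x 148 x 15 mm; bystander. Origin under its middle.
- spanner: Spanner lying flat, 172 mm long; bystander. Origin under its middle.
There are look-alikes about, which are no part of the job. Leave any purple, red or turquoise look-alike of the roller alone.

How it is judged:
By the outcome, as a careful person would: the job done as asked, in the order asked, and still so for the second after the job is handed in, with the robot touching nothing.
It also fails if it takes over 64 s, if anything falls off the work surface, if the arm or the gripper's body presses on something with over 40 N, if the wrist force passes 120 N, or if a joint passes its speed limit or range.

## Working session

There is one attempt and no reset: what is moved stays moved. The work goes in short steps, Python scripts to look and compute and a tool call to move; the robot and the scene stay as the last step left them, time stands still between calls to the robot, and variables do not carry over. Pictures are saved under pics/ and viewed, about 8 in all and at most 12, crops included, and the job is handed in when it is done.

Besides the shell and the picture viewer there is one more tool, called after "Call:" by a JSON object that holds its "name" and its "arguments", one argument or row to a line. apply_moves: Moves the arm, as the interface text tells. Its arguments: {"type":"object","properties":{"series":{"type":"array"}},"required":["series"]}

```bash
mkdir -p pics; python3 - <<'E'
from cell import monitor,cams,env
import cv2,numpy as np
s=monitor.state();print({k:np.round(v,3) for k,v in s.items()})
for n in("side","top","wrist"):
    c=cams.read_camera(n);cv2.imwrite(f"pics/{n}0.png",cv2.cvtColor(c["image"],cv2.COLOR_RGB2BGR))
    print(n,{k:np.round(v,4).tolist() for k,v in c.items() if k!="image"})
a=[cv2.imread(f"pics/{n}0.png") for n in("side","top")]
cv2.imwrite("pics/t0.png",cv2.resize(a[1],(800,600),interpolation=cv2.INTER_CUBIC));cv2.imwrite("pics/s0.png",cv2.resize(a[0],(800,600),interpolation=cv2.INTER_CUBIC))
E
```

```text
{'t': np.float64(0.0), 'joints': array([ 1.147,  0.492,  1.559, -0.   ,  1.092, -0.106]), 'qvel': array([ 0.001,  0.001,  0.   ,  0.001, -0.001, -0.001]), 'tau': array([ 1.0000e-03, -6.1263e+01, -2.5819e+01,  6.9000e-02,  4.8000e-02,
       -0.0000e+00]), 'eef_pos': array([195.25 , 593.69 , 404.166]), 'tcp_rot': array([-1.675,  1.57 , -1.992]), 'ft_force': array([ 0.64 ,  0.613, -0.051]), 'moment': array([ 0.045, -0.042,  0.033]), 'opening': np.float64(1.005)}
side {'fx': 482.3661, 'fy': 482.3661, 'cx': 252.259, 'cy': 190.6308, 'k1': -0.1961, 'position': [19.7983, -1399.6506, 1102.0784], 'orientation': [-2.1876, 0.0148, -0.389]}
top {'fx': 356.0731, 'fy': 356.0731, 'cx': 254.843, 'cy': 192.6945, 'k1': 0.0032, 'position': [303.4005, -67.0925, 1294.4858], 'orientation': [-2.9323, 0.0005, -1.489]}
wrist {'fx': 328.7435, 'fy': 328.7435, 'cx': 259.2986, 'cy': 195.0678, 'k1': -0.0602, 'position': [121.9781, 617.5312, 384.0818], 'orientation': [2.8652, 0.0025, 1.2525]}
```

View pics/t0.png

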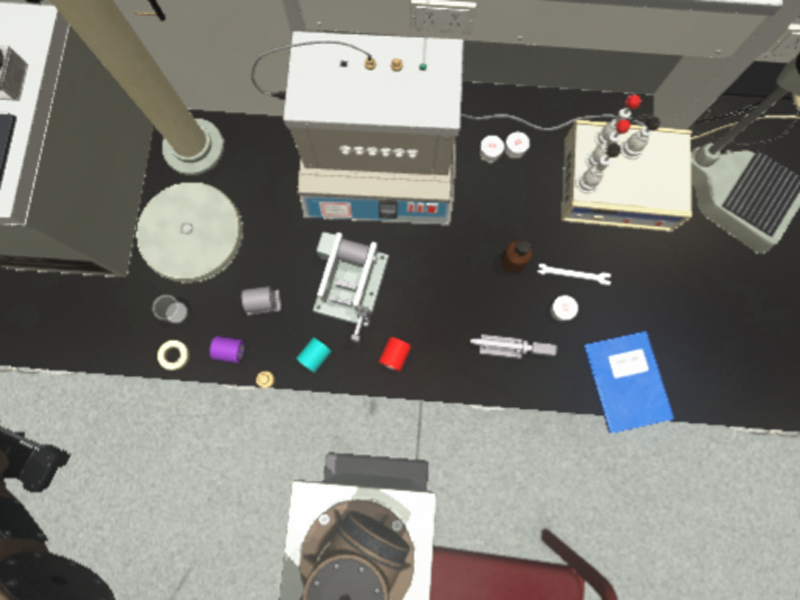

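View pics/s0.png

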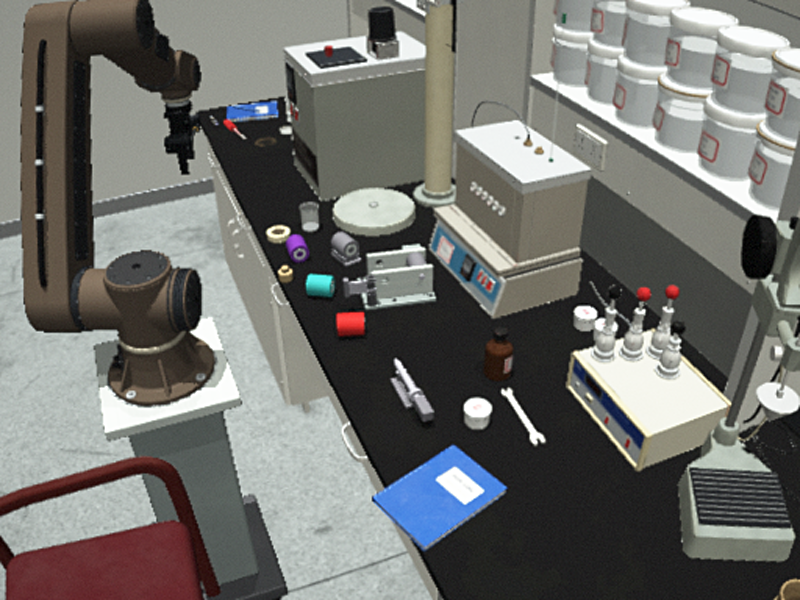

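Top view (800 px wide): the grey roller is at about (260,300), the stand at (350,275) with its gate tab at (357,335), and the axle handle at (545,349) with its nose at (473,342). The look-alikes are purple (227,349), turquoise (314,355) and red (395,354). The side view agrees.

```bash
cat > h.py <<'E'
from cell import monitor,cams,env
import cv2,numpy as np,pickle
from scipy.spatial.transform import Rotation as R
def rot(o): return R.from_euler('xyz',o).as_matrix()
def shot(n,name):
    c=cams.read_camera(n); pickle.dump(c,open(f"pics/{name}.pkl","wb")); return c
def load(name): return pickle.load(open(f"pics/{name}.pkl","rb"))
def K(c): return np.array([[c["fx"],0,c["cx"]],[0,c["fy"],c["cy"]],[0,0,1.]]),np.array([c["k1"],0,0,0.])
def proj(c,P):
    M=rot(c["orientation"]).T; k,d=K(c)
    return cv2.projectPoints(np.atleast_2d(P).astype(float),cv2.Rodrigues(M)[0],-M@np.array(c["position"]),k,d)[0][:,0]
def ray(c,uv):
    k,d=K(c); p=cv2.undistortPoints(np.array(uv,float).reshape(-1,1,2),k,d)[:,0]
    return np.c_[p,np.ones(len(p))]@rot(c["orientation"]).T
def atz(c,uv,z):
    r=ray(c,uv); o=np.array(c["position"]); return o+r*((z-o[2])/r[:,2:])
def tri(obs): # [(c,(u,v)),...]
    A=np.zeros((3,3));b=np.zeros(3)
    for c,uv in obs:
        r=ray(c,[uv])[0];r/=np.linalg.norm(r);Q=np.eye(3)-np.outer(r,r);A+=Q;b+=Q@np.array(c["position"])
    return np.linalg.solve(A,b)
def tool(): 
    s=monitor.state(); return np.array(s["eef_pos"]),rot(s["tcp_rot"])
def shift(target): # world target TCP -> tool cm
    p,M=tool(); return np.round(M.T@(np.array(target)-p)/10,2)
def yawjaw(M=None): # world angle of tool y
    M=tool()[1] if M is None else M; return np.arctan2(M[1,1],M[0,1])
def place(pose,L): # pose x,y,yaw ; local pts -> world
    L=np.atleast_2d(L).astype(float);c,s=np.cos(pose[2]),np.sin(pose[2])
    return np.c_[pose[0]+c*L[:,0]-s*L[:,1],pose[1]+s*L[:,0]+c*L[:,1],L[:,2]]
def save(img,name,box=None,f=1):
    if box: img=img[box[1]:box[3],box[0]:box[2]]
    cv2.imwrite(f"pics/{name}.png",cv2.cvtColor(cv2.resize(img,None,fx=f,fy=f,interpolation=cv2.INTER_CUBIC),cv2.COLOR_RGB2BGR))
E
python3 - <<'E'
from h import *
c=cams.read_camera("top");f=512/800
for n,u,v,z in[("roller",258,300,55),("handle",545,349,40),("nose",473,342,34),("tab",357,335,95),("cheekL a",323,296,90),("cheekL b",338,236,90),("cheekR b",374,245,90)]:
    print(n,atz(c,[(u*f,v*f)],z).round(0))
p,M=tool();print(M.round(2),yawjaw(),np.degrees(yawjaw()))
w=cams.read_camera("wrist");print("cam in tool",M.T@(np.array(w["position"])-p),(M.T@rot(w["orientation"])).round(3))
E
```

```text
roller [[542. 274.  55.]]
handle [[ 486. -385.   40.]]
nose [[ 489. -222.   34.]]
tab [[475.  38.  95.]]
cheekL a [[556. 122.  90.]]
cheekL b [[698. 103.  90.]]
cheekR b [[683.  20.  90.]]
[[-0.    0.31  0.95]
 [-0.    0.95 -0.31]
 [-1.   -0.   -0.  ]] 1.2530214568459117 71.79284111660455
cam in tool [ 20.13427852  -0.229167   -77.05531074] [[ 0.002 -0.273  0.962]
 [ 1.    -0.    -0.002]
 [ 0.001  0.962  0.273]]
```

Call:
{"name": "apply_moves", "arguments": {
  "series": [
    [-1,[0,-26.7,48.2],1.25],
    [-1,[0,-26.7,48.2],1.25],
    [-1,[0,-26.7,48.2],1.25],
    [-1,[0,-26.7,48.2],1.25],
    [-1,[0,-26.7,48.2],1.25],
    [-1,[0,-26.7,48.2],1.25],
    [-1,[0,-26.7,48.2],1.25],
    [-1,[0,-26.7,48.2],1.25],
    [-1,[0,-26.7,48.2],1.25],
    [-1,[0,-26.7,48.2],1.25],
    [-1,[0,-26.7,48.2],1.25],
    [-1,[0,-26.7,48.2],1.25],
    [-1,[0,-26.7,48.2],1.25]
  ]
}}

```text
t: 1.88
eef_pos: [569.2, 190.3, 404.9]
tcp_rot: [2.259, 1.571, 0.693]
ft_force: [-0.9, -1.1, -0.2]
opening: 1.0
```

```bash
python3 - <<'E'
from h import *
c=shot("wrist","w1");save(c["image"],"w1",None,1.5625)
print(monitor.state()["t"],tool()[0],yawjaw(),c["position"])
E
```

```text
1.925 [569.24904478 190.22085542 404.91284843] 0.004266574358657296 [568.8042961  267.23871903 384.80140828]
```

View pics/w1.png

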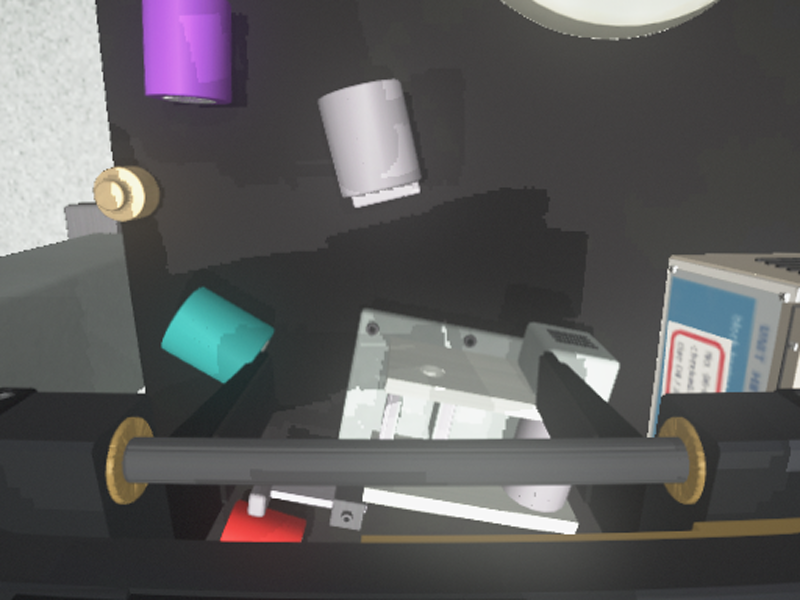

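Wrist view: the grey roller's corners are at (320,98), (402,80), (420,183) and (345,197). The stand is half hidden behind the gripper, so I will look from further to -y.

Call:
{"name": "apply_moves", "arguments": {
  "series": [
    [-1,[0,1,13.5],0],
    [-1,[0,1,13.5],0],
    [-1,[0,1,13.5],0],
    [-1,[0,1,13.5],0]
  ]
}}

```text
t: 2.42
eef_pos: [580.1, 54.5, 404.8]
tcp_rot: [2.783, 1.571, 1.214]
ft_force: [0.3, 0.3, -0.3]
opening: 1.0
```

```bash
python3 - <<'E'
from h import *
from scipy.optimize import minimize
c=shot("wrist","w2");save(c["image"],"w2",(90,0,490,300),2)
print(monitor.state()["t"],tool()[0],yawjaw(),c["position"])
c=load("w1");S=4
def hull(c,p,z=40):
    t=np.linspace(0,2*np.pi,40);L=[(27*np.cos(a),y,27*np.sin(a)+z) for a in t for y in(-31,31)]
    return cv2.convexHull((proj(c,place(p,L))*S).astype(np.int32))
m=np.zeros((384*S,512*S),np.uint8);pk=np.array([(320,98),(360,83),(402,80),(420,183),(385,193),(345,197)])/1.5625*S
cv2.fillConvexPoly(m,pk.astype(np.int32),1)
def cost(p):
    q=np.zeros_like(m);cv2.fillConvexPoly(q,hull(c,p),1);return 1-(q&m).sum()/(q|m).sum()
r=minimize(cost,[540,280,.2],method="Nelder-Mead",options=dict(initial_simplex=[[530,270,.1],[550,275,.2],[540,290,.25],[545,280,.35]]));print(r.x,r.fun)
E
```

```text
2.475 [580.0229856   55.26335928 404.79864885] 0.003131820408075928 [579.90915281 131.38519906 384.70185223]
[5.47258157e+02 2.77959498e+02 1.86181791e-01] 0.05574197425752492
```

View pics/w2.png

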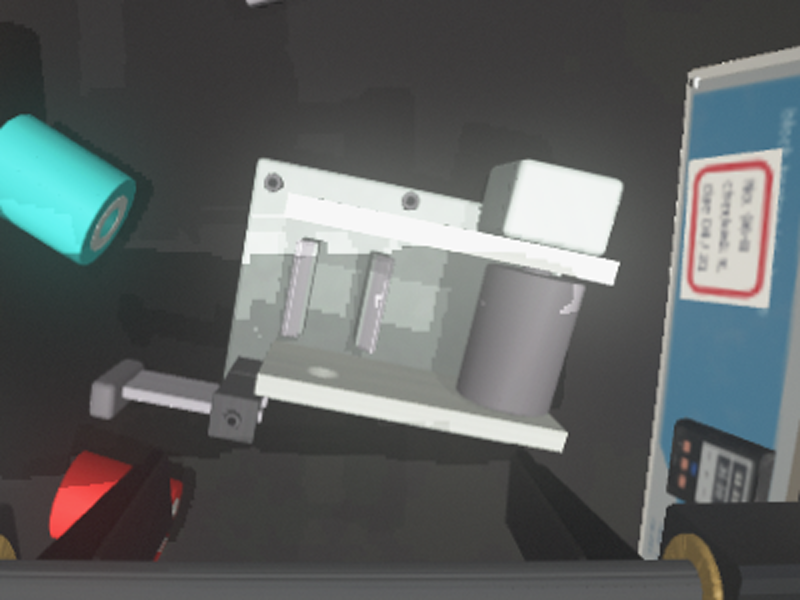

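This view shows the stand clearly. In the crop, the +y cheek's right end is at (619,263)/(614,286) and the -y cheek's top strip runs (258,375)/(257,393) to (567,432)/(563,452). The gate guide's top is at (234,419), the tab at about (118,378) and the -y hole at (322,372).

```bash
python3 - <<'E'
from h import *
from scipy.optimize import least_squares
c=load("w2")
obs={(120,46,90):(619,263),(120,36,90):(614,286),(-30,-36,90):(258,375),(-30,-46,90):(257,393),(120,-36,90):(567,432),(120,-46,90):(563,452),(-38,-60,90):(234,419),(-30,46,90):(287,194),(0,-36,65):(322,372)}
L=np.array(list(obs),float);U=np.array(list(obs.values()))/2.+[90,0]
def f(q,full=False):
    l=L.copy();l[:,2]+=q[3] if len(q)>3 else 0
    return (proj(c,place(q[:3],l))-U).ravel()
for q0 in([590,60,-.12],[590,60,-.12,0]):
    r=least_squares(f,q0,loss="soft_l1");print(r.x.round(3),np.abs(r.fun).mean());
    if len(q0)==3: P=r.x;print(f(P).reshape(-1,2).round(1).tolist())
print("tab pred px",(proj(c,place(P,[(-101,-62,95),(-101,-62,45),(-30,67,12),(92,0,65)]))-[90,0])*2)
img=c["image"].copy()
t=cams.read_camera("top");f2=512/800;print("top px tab",proj(t,place(P,[(-101,-62,95),(120,41,90),(120,-41,90),(-30,41,90)]))/f2)
np.save("stand.npy",P)
# roller approach
p=np.array([547,278,200.]);print("shift",shift(p),"turn",yawjaw()-.19)
E
```

```text
[ 5.78792e+02  8.45230e+01 -1.92000e-01] 0.4178830961790854
[[0.3, -0.1], [-0.5, -0.7], [0.0, -0.4], [-1.2, 0.7], [0.6, 0.4], [-0.4, -0.0], [-0.3, 0.1], [0.9, -0.1], [0.5, 0.4]]
[ 5.7885e+02  8.4444e+01 -1.9200e-01 -4.2100e-01] 0.4035132035995351
tab pred px [[ 97.46303891 401.56101182]
 [130.1327391  374.4637448 ]
 [306.28293054 156.35124683]
 [518.41147674 338.54861711]]
top px tab [[354.19968718 337.97987713]
 [338.80220629 233.23971026]
 [373.45542658 242.58032481]
 [319.05333504 295.27143097]]
shift [ 20.49  -3.21 -22.23] turn -0.18598063928136993
```

Call:
{"name": "apply_moves", "arguments": {
  "series": [
    [-1,[10.5,-3.2,-22.2],-0.187],
    [-1,[10.5,-3.2,-22.2],-0.187],
    [-1,[10.5,-3.2,-22.2],-0.187],
    [-1,[10.5,-3.2,-22.2],-0.187],
    [-1,[10.5,-3.2,-22.2],-0.187],
    [-1,[10.5,-3.2,-22.2],-0.187]
  ]
}}

```text
t: 3.28
eef_pos: [547.0, 277.4, 299.8]
tcp_rot: [-0.943, 1.571, -2.322]
ft_force: [0.6, 0.3, -0.5]
opening: 1.001
```

```bash
python3 - <<'E'
from h import *
c=shot("wrist","w3");save(c["image"],"w3",(56,0,456,300),2)
print(monitor.state()["t"],tool()[0],yawjaw(),c["position"])
E
```

```text
3.325 [547.30598212 276.65736805 300.22636456] 0.19078904625113988 [532.23924982 352.92766108 279.68083166]
```

View pics/w3.png

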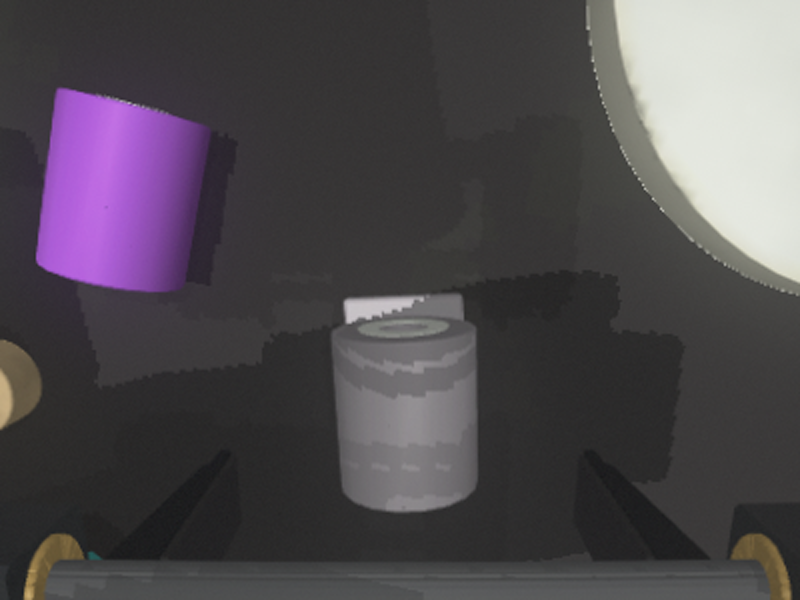

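Close view: the roller silhouette has its left edge at (333,335) to (342,490), its right edge at (476,335) to (477,490), its top at (404,318) and its bottom at (408,511).

```bash
python3 - <<'E'
from h import *
from scipy.optimize import minimize
S=4;cs=[load("w3"),load("w1")]
pk=[np.array([(333,335),(350,322),(404,317),(460,321),(476,335),(477,490),(460,504),(408,511),(358,504),(342,490)])/2.+[56,0],np.array([(320,98),(360,83),(402,80),(420,183),(385,193),(345,197)])/1.5625]
ms=[]
for k in pk:
    m=np.zeros((384*S,512*S),np.uint8);cv2.fillConvexPoly(m,(k*S).astype(np.int32),1);ms.append(m)
def one(p,i):
    t=np.linspace(0,2*np.pi,40);L=[(27*np.cos(a),y,27*np.sin(a)+p[3]) for a in t for y in(-31,31)]
    q=np.zeros_like(ms[i]);cv2.fillConvexPoly(q,cv2.convexHull((proj(cs[i],place(p,L))*S).astype(np.int32)),1);return 1-(q&ms[i]).sum()/(q|ms[i]).sum()
x0=np.array([547,278,.19,40.])
sx=np.vstack([x0,x0+np.diag([8,8,.1,8])])
for n,f in(("w3",lambda p:one(p,0)),("w3z40",lambda p:one([*p[:3],40],0)),("both",lambda p:one(p,0)+one(p,1))):
    r=minimize(f,x0,method="Nelder-Mead",options=dict(initial_simplex=sx));print(n,r.x.round(3),r.fun)
P=r.x
print("shift",shift([P[0],P[1],300]),yawjaw()-P[2])
E
```

```text
w3 [5.46886e+02 2.77204e+02 2.21000e-01 3.52770e+01] 0.016999211128855385
w3z40 [5.46772e+02 2.78528e+02 2.10000e-01 4.57910e+01] 0.04374802034618319
both [5.46884e+02 2.78001e+02 2.15000e-01 3.63030e+01] 0.08212555542924604
shift [ 0.02 -0.02 -0.14] -0.024371134112420145
```

Call:
{"name": "apply_moves", "arguments": {
  "series": [
    [-1,[4,0,-0.14],-0.024],
    [-1,[8.7,0,-0.14],-0.024],
    [-1,[8.7,0,-0.14],-0.024],
    [-1,[8.7,0,-0.14],-0.024],
    [1,[8.7,0,-0.14],-0.024],
    [1,[8.7,0,-0.14],-0.024],
    [1,[8.7,0,-0.14],-0.024],
    [1,[8.7,0,-0.14],-0.024],
    [1,[8.7,0,-0.14],-0.024],
    [1,[8.7,0,-0.14],-0.024]
  ]
}}

```text
t: 4.58
eef_pos: [547.0, 277.8, 212.8]
tcp_rot: [-1.624, 1.57, -2.981]
ft_force: [-2.3, -0.4, 3.5]
opening: 0.565
```

```bash
python3 - <<'E'
from h import *
P=np.load("stand.npy");s=monitor.state();print(s["t"],tool()[0],yawjaw(),s["opening"]*95)
for z in (300,250):print(shift([*place(P,[0,0,0])[0,:2],z]),yawjaw()-P[2])
E
```

```text
4.575 [547.04464125 277.80484702 212.82151417] 0.21407016166855905 53.658586095559144
[-8.72 -1.01 19.56] 0.40643189471448776
[-3.72 -1.01 19.56] 0.40643189471448776
```

Call:
{"name": "apply_moves", "arguments": {
  "series": [
    [1,[-5,0,0],0],
    [1,[-9.9,0,0],0.0],
    [1,[-9.9,-0.3,5],0.15],
    [1,[-9.9,-0.7,11],0.3],
    [1,[-9.9,-1.0,16],0.406],
    [1,[-9.9,-1.01,19.56],0.406],
    [1,[-9.9,-1.01,19.56],0.406],
    [1,[-9.9,-1.01,19.56],0.406],
    [1,[-9.9,-1.01,19.56],0.406]
  ]
}}

```text
t: 5.7
eef_pos: [578.6, 85.6, 311.6]
tcp_rot: [-2.123, 1.571, 2.399]
ft_force: [0.9, -0.1, -2.0]
opening: 0.564
```

```bash
python3 - <<'E'
from h import *
P=np.load("stand.npy");s=monitor.state();print(s["t"],tool()[0],yawjaw(),s["opening"]*95,s["ft_force"])
print(shift([*place(P,[0,0,0])[0,:2],238.5]),yawjaw()-P[2])
c=shot("wrist","w4");save(c["image"],"w4",(56,80,456,380),2)
print(((proj(c,place(P,[(0,46,90),(0,36,90),(-30,36,90),(120,36,90),(0,31,128+10),(0,-31,138)]))-[56,80])*2).round())
E
```

```text
5.7 [578.64775868  85.55656525 311.64627583] -0.19065470287761732 53.541308700715675 [ 0.94609464 -0.08522888 -1.99108426]
[7.31 0.04 0.1 ] 0.0017070301683113909
[[408. 150.]
 [408. 182.]
 [312. 182.]
 [785. 183.]
 [409. 242.]
 [408. 460.]]
```

View pics/w4.png

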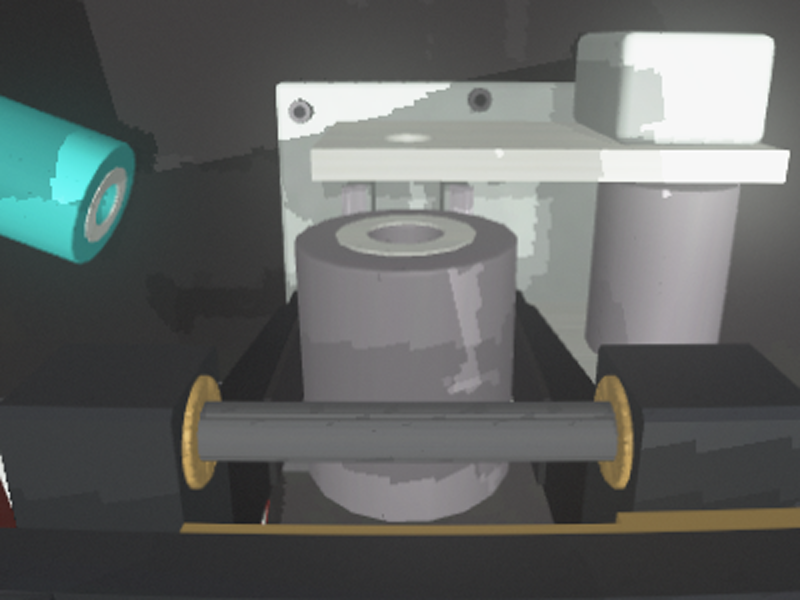

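Picture: the cheek edges fall within a pixel or so of prediction (rows 150/182). The held roller's ring is at (405,234) against a predicted (409,242), so it sits about 2 mm toward +y. I will correct that while lowering.

Call:
{"name": "apply_moves", "arguments": {
  "series": [
    [1,[0,0,0.25],0],
    [1,[3,0.04,0.25],0],
    [1,[5.5,0.04,0.25],0],
    [1,[6.8,0.04,0.25],0],
    [1,[7.2,0.04,0.25],0],
    [1,[7.3,0.04,0.25],0],
    [1,[7.3,0.04,0.25],0]
  ]
}}

```text
t: 6.62
eef_pos: [578.9, 82.0, 239.4]
tcp_rot: [1.863, 1.57, 0.101]
ft_force: [-0.5, -0.0, -1.7]
opening: 0.567
```

```bash
python3 - <<'E'
from h import *
P=np.load("stand.npy");s=monitor.state();print(s["t"],tool()[0],yawjaw(),s["opening"]*95,s["ft_force"])
print(shift([*place(P,[0,0,0])[0,:2],237.5]))
E
```

```text
6.625 [578.8898188   82.03761298 239.41937396] -0.19185337789240148 53.82902270808253 [-0.51936576 -0.0272068  -1.69406347]
[ 0.19 -0.06 -0.24]
```

Call:
{"name": "apply_moves", "arguments": {
  "series": [
    [1,[0.15,0,0],0],
    [1,[0.15,0,0],0],
    [-0.4,[0.15,0,0],0],
    [-0.4,[0.15,0,0],0],
    [-0.4,[0.15,0,0],0],
    [-0.4,[-3,0,0],0],
    [-0.4,[-9,0,0],0],
    [-0.4,[-15,0,0],0],
    [-0.4,[-15,0,0],0]
  ]
}}

```text
t: 7.75
eef_pos: [578.9, 82.0, 393.1]
tcp_rot: [1.8, 1.563, 0.038]
ft_force: [0.4, -0.4, -0.7]
opening: 0.7
```

```bash
python3 - <<'E'
from h import *
from scipy.optimize import least_squares
P=np.load("stand.npy");s=monitor.state();print(s["t"],tool()[0],yawjaw(),s["opening"]*95,s["ft_force"])
c=shot("wrist","w5");save(c["image"],"w5",(106,60,406,285),2)
t=np.linspace(0,2*np.pi,60)
im=cv2.resize(c["image"],None,fx=2,fy=2,interpolation=cv2.INTER_CUBIC)
for y,r in((31,27),(31,9.5),(-31,27)):
    q=(proj(c,place(P,[(r*np.cos(a),y,65+r*np.sin(a)) for a in t]))*2).astype(np.int32)
    cv2.polylines(im,[q],True,(255,0,0),1)
save(im,"w5",(212,120,812,570),1.3)
# axle approx: 
h=np.array([486,-385.]);n=np.array([489,-222.]);d=(n-h)/np.linalg.norm(n-h);print("axle yaw",np.arctan2(-d[0],d[1]))
print("to axle", shift([485,-300,430]), yawjaw())
E
```

```text
7.75 [578.93786212  82.02016952 393.11975555] -0.19193895674970252 66.45850437516998 [ 0.39597461 -0.39821628 -0.73764276]
axle yaw -0.018402830234312224
to axle [-4.   -1.89 39.28] -0.19198881352609373
```

View pics/w5.png

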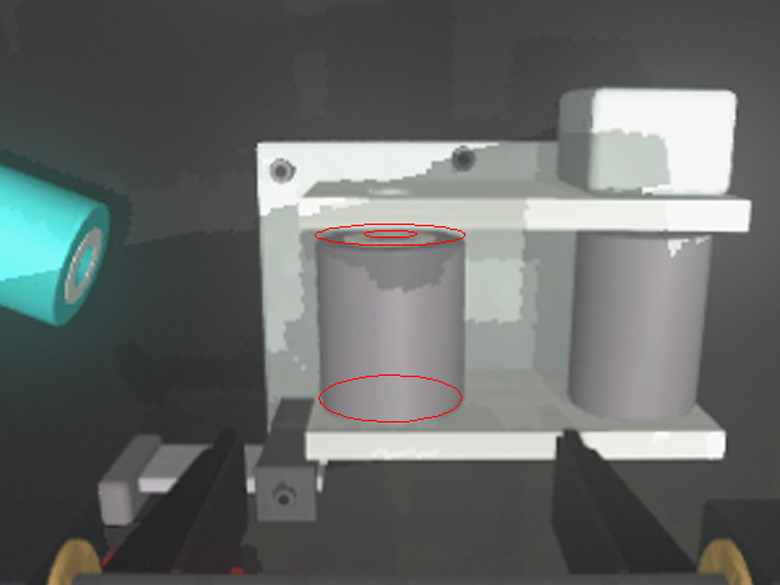

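The roller lies in the saddle where expected: the overlay fits to about 1–2 mm and the bore lines up. Next, the axle.

Call:
{"name": "apply_moves", "arguments": {
  "series": [
    [-0.4,[0,-1.3,42.4],-0.172],
    [-0.4,[0,-1.3,42.4],-0.172],
    [-0.4,[0,-1.3,42.4],-0.172],
    [-0.4,[0,-1.3,42.4],-0.172],
    [-0.4,[0,-1.3,42.4],-0.172],
    [-0.4,[0,-1.3,42.4],-0.172],
    [-0.4,[0,-1.3,42.4],-0.172],
    [-0.4,[0,-1.3,42.4],-0.172],
    [-0.4,[0,-1.3,42.4],-0.172],
    [-0.4,[0,-1.3,42.4],-0.172]
  ]
}}

```text
t: 9.05
eef_pos: [485.5, -330.6, 388.2]
tcp_rot: [-2.445, 1.57, 2.249]
ft_force: [-0.1, -0.4, 0.3]
opening: 0.7
```

```bash
python3 - <<'E'
from h import *
c=shot("wrist","w6");save(c["image"],"w6",(106,0,406,280),2)
save(c["image"],"w6",(126,0,386,195+30),3)
print(monitor.state()["t"],tool()[0],yawjaw(),c["position"])
E
```

```text
9.1 [ 485.51554694 -330.60973188  388.43361563] -0.018415180501586925 [ 486.89155832 -253.71801224  368.09824074]
```

View pics/w6.png

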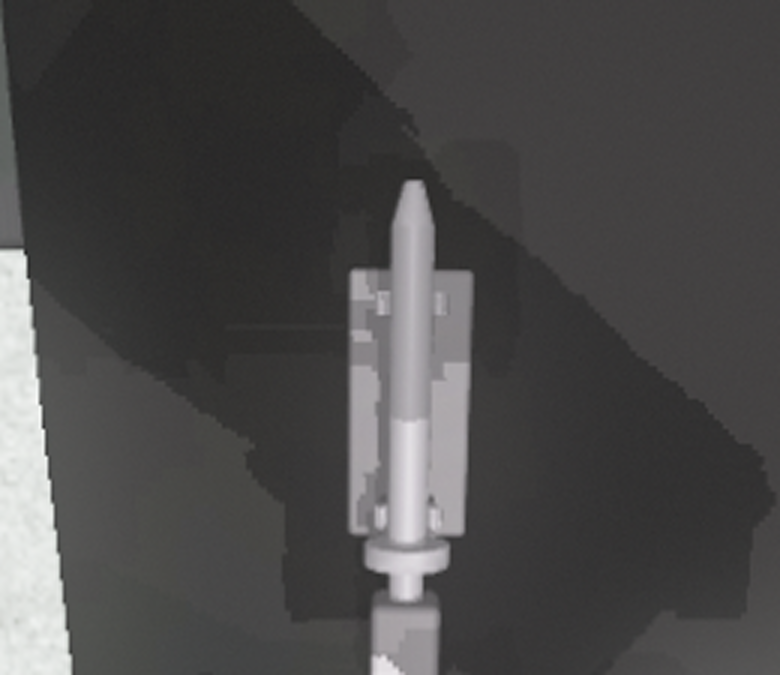

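Axle: the nose tip is at (414,181), the collar at about (407,550), and the top front edge of the handle at (373–438, 598).

```bash
python3 - <<'E'
from h import *
from scipy.optimize import least_squares
c=load("w6")
obs={(-3,118,34):(405,183),(3,118,34):(424,183),(-7,104,34):(392,226),(7,104,34):(434,226),(-7,10,34):(389,520),(7,10,34):(428,520),(-15,-4,34):(365,555),(15,-4,34):(449,555),(-12,-20,46):(373,599),(12,-20,46):(438,599)}
L=np.array(list(obs),float);U=np.array(list(obs.values()))/3.+[126,0]
for q0 in([489,-340,-.02],[489,-340,-.02,0]):
    f=lambda q:(proj(c,place(q[:3],L+[0,0,q[3] if len(q)>3 else 0]))-U).ravel()
    r=least_squares(f,q0,loss="soft_l1");print(r.x.round(3),np.abs(r.fun).mean().round(2))
    if len(q0)==3:A=r.x;print(f(A).reshape(-1,2).round(1).tolist())
np.save("axle.npy",A)
g=place(A,[0,-47,34])[0];print(g,shift([*g[:2],290]),yawjaw()-A[2])
E
```

```text
[ 4.87402e+02 -3.33467e+02 -3.60000e-02] 0.8
[[-0.1, -0.3], [-0.1, -0.2], [-0.1, 0.6], [0.4, 0.8], [-0.5, -2.0], [0.0, -1.8], [-0.3, -0.7], [0.4, -0.2], [-0.6, 2.7], [1.2, 3.1]]
[ 4.87402e+02 -3.33468e+02 -3.60000e-02 -5.81000e-01] 0.79
[ 485.71267759 -380.43631067   34.        ] [9.84 0.11 4.99] 0.01752590112822958
```

Call:
{"name": "apply_moves", "arguments": {
  "series": [
    [-0.4,[5,0.1,4.8],0.0175],
    [-0.4,[10,0.1,4.8],0.0175],
    [-0.4,[14,0.1,4.8],0.0175],
    [-0.4,[17,0.1,4.8],0.0175],
    [-0.4,[18.35,0.1,4.8],0.0175],
    [-0.4,[18.35,0.1,4.8],0.0175],
    [-0.4,[18.35,0.1,4.8],0.0175],
    [1,[18.35,0.1,4.8],0.0175],
    [1,[18.35,0.1,4.8],0.0175],
    [1,[18.35,0.1,4.8],0.0175],
    [1,[18.35,0.1,4.8],0.0175],
    [1,[18.35,0.1,4.8],0.0175],
    [1,[18.35,0.1,4.8],0.0175],
    [1,[18.35,0.1,4.8],0.0175]
  ]
}}

```text
t: 10.85
eef_pos: [485.2, -379.8, 205.2]
tcp_rot: [1.58, 1.571, -0.028]
ft_force: [1.0, -0.4, -0.0]
opening: 0.25
```

```bash
python3 - <<'E'
from h import *
P=np.load("stand.npy");A=np.load("axle.npy");s=monitor.state();print(s["t"],tool()[0],yawjaw(),s["opening"]*95,s["ft_force"])
g=place(A,[0,-45,34])[0];print(g-tool()[0])
E
```

```text
10.85 [ 485.19802101 -379.75498093  205.20739549] -0.03750951827399704 23.731020655178774 [ 0.98836622 -0.36938221 -0.01836954]
[   0.58652326    1.31737864 -171.20739549]
```

Call:
{"name": "apply_moves", "arguments": {
  "series": [
    [1,[-2,0,0],0],
    [1,[-6,0,0],0],
    [1,[-10,0,0],0],
    [1,[-10,1,-5],0.03],
    [1,[-10,2,-11],0.08],
    [1,[-10,3,-17],0.12],
    [1,[-10,3.92,-23],0.155],
    [1,[-10,3.92,-23.04],0.155],
    [1,[-10,3.92,-23.04],0.155],
    [1,[-10,3.92,-23.04],0.155],
    [1,[-10,3.92,-23.04],0.155]
  ]
}}

```text
t: 12.22
eef_pos: [532.7, -152.0, 305.1]
tcp_rot: [-2.153, 1.571, 2.365]
ft_force: [-0.7, 0.8, -2.8]
opening: 0.249
```

```bash
python3 - <<'E'
from h import *
P=np.load("stand.npy");s=monitor.state();print(s["t"],tool()[0],yawjaw(),s["opening"]*95,s["ft_force"],s["moment"])
t=shot("top","t7");w=shot("wrist","w7");sd=shot("side","s7")
f=512/800;print("red",atz(t,[(395*f,354*f)],27))
p,M=tool();g=p.copy();g[2]-=171;yd=-M[:,2];ax=lambda y:g+yd*(y+46.3)
pts=[ax(-46),ax(0),ax(60),ax(118)]
ims=[]
for c,n in((sd,"side"),(w,"wrist"),(t,"top")):
    q=proj(c,pts);print(n,q.round(1).tolist())
    im=cv2.resize(c["image"],None,fx=4,fy=4,interpolation=cv2.INTER_CUBIC) if n!="wrist" else cv2.resize(c["image"],None,fx=2,fy=2)
    k=4 if n!="wrist" else 2
    for u in q[1:]*k: cv2.circle(im,tuple(int(v) for v in u),2,(255,0,0),-1)
    m=(q.mean(0)*k).astype(int)
    if n=="wrist": m=np.array([512,250])
    x0=max(0,m[0]-200);y0=max(0,m[1]-200);ims.append(im[y0:y0+500,x0:x0+400][:400])
save(np.hstack([cv2.resize(i,(400,400)) for i in ims[:2]]),"c7")
E
```

```text
12.225 [ 532.74215287 -152.04483247  305.09961341] -0.1940722586718724 23.608024506910244 [-0.7227804   0.80459962 -2.76828805] [-0.21382301  0.10453882  0.02921769]
red [[448.02824645 -47.23268077  27.        ]]
side [[256.8, 193.2], [254.2, 185.7], [250.9, 176.5], [247.9, 168.0]]
wrist [[259.6, 258.1], [259.5, 168.7], [259.4, 29.5], [259.2, -124.7]]
top [[286.0, 200.0], [272.6, 196.3], [255.2, 191.5], [238.5, 186.9]]
```

View pics/c7.png

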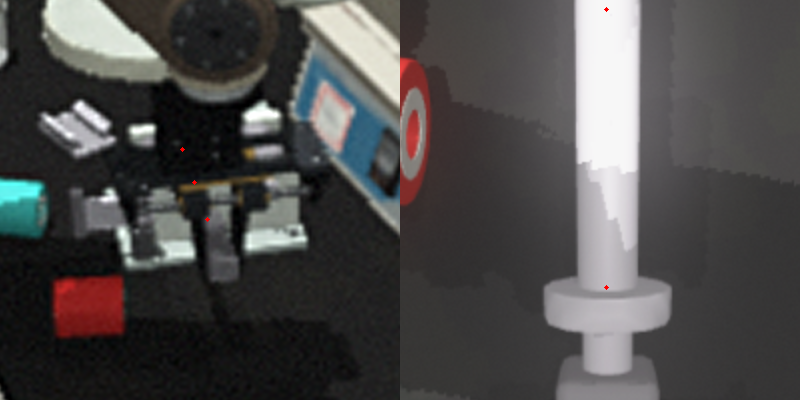

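The wrist crop shows the axle on the predicted line (column 606), with the collar face at row 287 as predicted, so I can lower it and start inserting. The hand covers the axle in the side view.

Call:
{"name": "apply_moves", "arguments": {
  "series": [
    [1,[3,0,0],0],
    [1,[6,0,0],0],
    [1,[6.89,0,0],0],
    [1,[6.89,0,0],0],
    [1,[6.89,0,-1],0],
    [1,[6.89,0,-2],0],
    [1,[6.89,0,-3],0],
    [1,[6.89,0,-3.8],0],
    [1,[6.89,0,-4.4],0],
    [1,[6.89,0,-4.4],0]
  ]
}}

```text
t: 13.62
eef_pos: [541.5, -107.4, 236.3]
tcp_rot: [-2.647, 1.571, 1.874]
ft_force: [0.3, -0.2, -2.3]
opening: 0.252
```

```bash
cat > st.py <<'E'
from h import *
P=np.load("stand.npy");s=monitor.state();p,M=tool();d=p-[P[0],P[1],0];c,sn=np.cos(P[2]),np.sin(P[2])
l=np.array([c*d[0]+sn*d[1],-sn*d[0]+c*d[1],d[2]])
F=np.array(s["ft_force"]);T=np.array(s["moment"])
print("t",s["t"],"stand",l.round(1),"yawerr",round(yawjaw()-P[2],4),"open",round(s["opening"]*95,1),"F tool",(M.T@F).round(1),"T",(M.T@T).round(2))
E
python3 st.py
```

```text
t 13.625 stand [   0.  -195.5  236.3] yawerr 0.0005 open 23.9 F tool [2.3 0.4 0.1] T [-0.01 -0.25 -0.02]
```

Call:
{"name": "apply_moves", "arguments": {
  "series": [
    [1,[0,0,-1],0],
    [1,[0,0,-2],0],
    [1,[0,0,-3],0],
    [1,[0,0,-4],0],
    [1,[0,0,-5],0],
    [1,[0,0,-5.8],0],
    [1,[0,0,-5.8],0]
  ]
}}

```text
t: 14.5
eef_pos: [552.6, -50.3, 236.3]
tcp_rot: [2.501, 1.571, 0.738]
ft_force: [0.2, 0.7, -1.8]
opening: 0.249
```

```bash
python3 st.py
```

```text
t 14.5 stand [   0.  -137.3  236.3] yawerr 0.0007 open 23.6 F tool [ 1.8  0.1 -0.7] T [ 0.01 -0.24 -0.04]
```

Call:
{"name": "apply_moves", "arguments": {
  "series": [
    [1,[0,0,-0.8],0],
    [1,[0,0,-1.6],0],
    [1,[0,0,-2.4],0],
    [1,[0,0,-3.2],0],
    [1,[0,0,-3.8],0],
    [1,[0,0,-4.2],0],
    [1,[0,0,-4.2],0]
  ]
}}

```text
t: 15.38
eef_pos: [560.5, -9.4, 236.3]
tcp_rot: [2.532, 1.571, 0.769]
ft_force: [0.1, -0.4, -2.2]
opening: 0.253
```

```bash
python3 st.py
```

```text
t 15.375 stand [  0.  -95.7 236.3] yawerr 0.0002 open 24.0 F tool [2.2 0.1 0.4] T [-0.02 -0.25 -0.09]
```

Call:
{"name": "apply_moves", "arguments": {
  "series": [
    [1,[0,0,-0.15],0],
    [1,[0,0,-0.3],0],
    [1,[0,0,-0.35],0],
    [1,[0,0,-0.4],0]
  ]
}}

```text
t: 15.88
eef_pos: [561.2, -6.2, 236.3]
tcp_rot: [-0.216, 1.57, -1.979]
ft_force: [-0.8, -6.9, -0.6]
opening: 0.252
```

```bash
python3 st.py
```

```text
t 15.875 stand [ 1.000e-01 -9.240e+01  2.363e+02] yawerr 0.0 open 23.9 F tool [0.6 0.5 6.9] T [-0.01 -1.61 -0.11]
```

The collar met the cheek exactly at the predicted home position, with 7 N of contact. I will press lightly, release and rise.

Call:
{"name": "apply_moves", "arguments": {
  "series": [
    [1,[0,0,-0.08],0],
    [1,[0,0,-0.08],0],
    [0.05,[0,0,0],0],
    [0.05,[0,0,0],0],
    [0.05,[0,0,0],0],
    [0.05,[-3,0,0],0],
    [0.05,[-8,0,0],0],
    [0.05,[-14,0,0],0],
    [0.05,[-14,0,0],0]
  ]
}}

```text
t: 17.0
eef_pos: [561.4, -5.5, 380.5]
tcp_rot: [1.663, 1.563, -0.1]
ft_force: [0.1, -0.3, -1.1]
opening: 0.472
```

```bash
python3 st.py; python3 - <<'E'
from h import *
P=np.load("stand.npy");c=shot("wrist","w8")
im=cv2.resize(c["image"],None,fx=2,fy=2,interpolation=cv2.INTER_CUBIC)
for q in proj(c,place(P,[(0,-46,65),(-101,-62,95),(-38,-60,90),(15,-46,65),(-15,-46,65)]))*2: cv2.circle(im,tuple(q.astype(int)),2,(255,0,0),-1)
save(im,"w8",(150,0,850,560))
M=tool()[1];t=place(P,[-125,-62,0])[0];print(shift([*t[:2],330]),shift([*t[:2],260]))
E
```

```text
t 17.0 stand [ 2.000e-01 -9.170e+01  3.805e+02] yawerr 0.0002 open 44.8 F tool [1.1 0.1 0.3] T [-0.04 -0.15 -0.01]
[  4.76 -12.5   -2.98] [ 11.76 -12.53  -2.97]
```

View pics/w8.png

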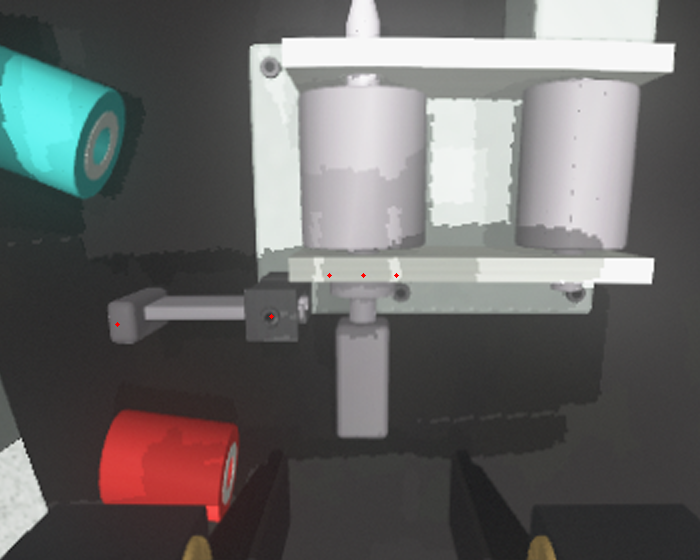

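The axle passes through both cheeks and the roller, with the nose showing beyond and the collar at the cheek. The gate tab is at (121,322), as predicted.

Call:
{"name": "apply_moves", "arguments": {
  "series": [
    [1,[4.76,-6,-1.5],0],
    [1,[4.76,-12.5,-2.98],0],
    [1,[4.76,-12.5,-2.98],0],
    [1,[4.76,-12.5,-2.98],0],
    [1,[8,-12.5,-2.98],0],
    [1,[11.7,-12.5,-2.98],0],
    [1,[11.7,-12.5,-2.98],0],
    [1,[11.7,-12.5,-2.98],0]
  ]
}}

```text
t: 18.05
eef_pos: [445.2, 47.2, 259.9]
tcp_rot: [1.821, 1.57, 0.057]
ft_force: [0.7, 0.1, -0.2]
opening: 0.005
```

```bash
python3 st.py
```

```text
t 18.05 stand [-123.9  -62.2  259.9] yawerr -0.0004 open 0.5 F tool [ 0.2  0.7 -0.2] T [-0.01 -0.1  -0.03]
```

Call:
{"name": "apply_moves", "arguments": {
  "series": [
    [1,[0,0.4,0],0],
    [1,[0,0.9,0],0],
    [1,[0,1.4,0],0],
    [1,[0,1.9,0],0],
    [1,[0,2.4,0],0],
    [1,[0,2.8,0],0],
    [1,[0,3.2,0],0],
    [1,[0,3.5,0],0],
    [1,[0,3.5,0],0]
  ]
}}

```text
t: 19.18
eef_pos: [478.9, 40.7, 259.3]
tcp_rot: [1.838, 1.57, 0.075]
ft_force: [-1.2, -0.3, -0.1]
opening: 0.004
```

```bash
python3 st.py
```

```text
t 19.175 stand [-89.7 -62.1 259.3] yawerr -0.0002 open 0.4 F tool [ 0.1 -1.1  0.5] T [-0.   -0.08 -0.04]
```

Call:
{"name": "apply_moves", "arguments": {
  "series": [
    [1,[0,0.2,0],0],
    [1,[0,0.4,0],0],
    [1,[0,0.55,0],0],
    [1,[0,0.65,0],0],
    [1,[0,0.65,0],0]
  ]
}}

```text
t: 19.8
eef_pos: [485.1, 39.5, 259.3]
tcp_rot: [2.012, 1.571, 0.249]
ft_force: [-0.5, 0.5, -0.4]
opening: 0.006
```

```bash
python3 st.py
```

```text
t 19.8 stand [-83.4 -62.1 259.3] yawerr -0.0002 open 0.6 F tool [ 0.4 -0.6 -0.4] T [ 0.02 -0.11 -0.17]
```

Call:
{"name": "apply_moves", "arguments": {
  "series": [
    [1,[0,0.1,0],0],
    [1,[0,0.15,0],0],
    [1,[0,0.2,0],0]
  ]
}}

```text
t: 20.18
eef_pos: [487.0, 39.1, 259.3]
tcp_rot: [-2.604, 1.571, 1.916]
ft_force: [-1.6, 1.0, -0.8]
opening: 0.007
```

```bash
python3 st.py
```

```text
t 20.175 stand [-81.4 -62.1 259.3] yawerr -0.0002 open 0.7 F tool [ 0.8 -1.7 -0.6] T [ 0.03 -0.09 -0.31]
```

Call:
{"name": "apply_moves", "arguments": {
  "series": [
    [1,[0,0.1,0],0],
    [1,[0,0.2,0],0],
    [1,[0,0.2,0],0]
  ]
}}

```text
t: 20.55
eef_pos: [488.0, 38.9, 259.2]
tcp_rot: [-1.498, 1.567, 3.022]
ft_force: [-8.1, 2.6, 4.9]
opening: 0.003
```

```bash
python3 st.py
```

```text
t 20.55 stand [-80.4 -62.1 259.2] yawerr -0.0001 open 0.3 F tool [-4.9 -8.5 -1. ] T [-0.02 -0.02 -1.41]
```

Force rose to 8.5 N with the tool moving 1 mm of a commanded 2 mm, which looks like the end stop. I will press a touch more, then back off, rise and look.

Call:
{"name": "apply_moves", "arguments": {
  "series": [
    [1,[0,0.1,0],0],
    [1,[0,0.1,0],0],
    [1,[0,-2,0],0],
    [1,[0,-2,0],0],
    [1,[-5,-2,0],0],
    [1,[-10,-2,0],0],
    [1,[-13,4,2],0],
    [1,[-13,8,3],0],
    [1,[-13,8,3],0],
    [1,[-13,8,3],0]
  ]
}}

```text
t: 21.8
eef_pos: [561.7, -6.1, 389.0]
tcp_rot: [-1.691, 1.57, 2.828]
ft_force: [-0.4, -0.3, 0.2]
opening: 0.002
```

```bash
python3 st.py; python3 - <<'E'
from h import *
P=np.load("stand.npy");c=shot("wrist","w9")
im=cv2.resize(c["image"],None,fx=3,fy=3,interpolation=cv2.INTER_CUBIC)
for q in proj(c,place(P,[(0,-46,65),(-66,-62,95),(-72,-62,95),(-38,-60,90)]))*3: print(q);cv2.circle(im,tuple(q.astype(int)),2,(255,0,0),-1)
q=(proj(c,place(P,[(-30,-60,65)]))[0]*3).astype(int)
save(im,"w9",(max(0,q[0]-350),max(0,q[1]-330),q[0]+400,q[1]+270))
E
```

```text
t 21.8 stand [  0.6 -92.2 389. ] yawerr -0.0004 open 0.1 F tool [-0.2 -0.4  0.4] T [ 0.   -0.08 -0.08]
[777.13241272 408.35987464]
[542.34349496 477.34196132]
[521.18954335 477.42833151]
[643.65299293 467.10206208]
```

View pics/w9.png

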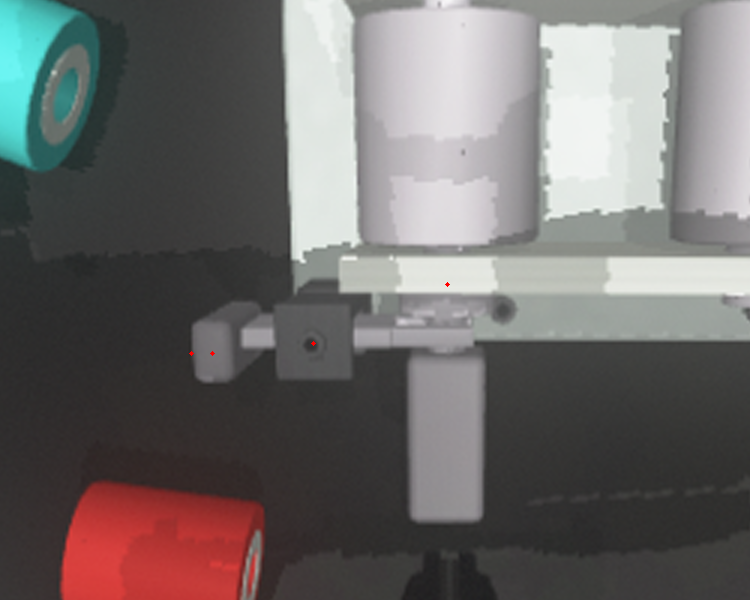

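The tab's -x face is at (193,352), against a predicted (191,353) for fully home, and the fork lies across the neck between collar and handle. The arm is clear of everything, so I will hand the job in.

```bash
python3 -c "
from cell import job
print(job.job_done())"
```

```text
the job is handed in; nothing more can be done
None
```

The roller is refitted and the axle is locked. I handed the job in at about 22 s of the 64 s allowed, and no verdict was given.

- **Roller:** I set it on the saddle and let go. The check picture showed it about 1–2 mm off centre along its bore, within the 5 mm play.
- **Axle:** I threaded it through the first cheek, the roller and the second cheek with almost no side force. The collar met the cheek at the predicted position with about 7 N, and a picture afterwards showed the nose beyond the far cheek.
- **Gate:** I pushed the tab until it stopped. The stop came about 3–4 mm later than I had worked out, at 8.5 N, and I then pressed 1 mm further without reading the force. The last picture shows the tab within about 1 mm of its fully home position, with the fork across the neck.
- **Last checks:** The arm was clear, with its fingertips about 200 mm above the bench. I moved nothing else on the bench, but took no final picture of the whole bench to confirm it.
- **Not settled:** I could not measure how much the axle's nose drooped while held, because the hand hid it from the side camera. My single-view estimate of the roller's height, 36 mm, was 4 mm below the stated 40 mm. Neither affected the fit.

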